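Bin the empty tin with the pedal bin

ROBOT

A 6-joint arm with a two-finger parallel gripper is mounted at the origin on the work surface. World frame = base frame: x ahead of the robot, y to its left, z up, the work surface at z = 0. Lengths are in m, angles in rad, forces in N, time in s.
With the tool pointing down it reaches from about 0.35 to 0.725 m from the base axis. Payload 4.3 kg.
Tool frame: the origin (TCP) lies where the fingers leave the gripper's body, on its centre line; the fingertips stand 73 mm ahead of it and the grasp point (between the pads) lies 54 mm ahead of it (env.pinch_z is the distance from the TCP to the grasp point, in m); z points along the fingers, y is the direction in which the jaws open and shut (so a half turn about z gives the same grasp; the last joint's range is limited). The gripper opens to 85 mm and grips with 20 to 120 N. Pads are 22 mm wide; open, the fingers measure 114 mm over their backs; the gripper's body (76 mm by 85 mm) begins 54 mm behind the grasp point. The pads swing forward as they close: fully open they stand 13 mm farther back than shut.
Start: joints at [1.126, 0.377, 0.081, 1.274, 0, 1.46], TCP at [0.189, 0.543, 0.304] pointing down, gripper open.
Joint ranges: [-2.72, 2.72], [-0.84, 1.66], [-1.02, 1.22], [-1.77, 2.12], [-1.37, 1.28], [-3.14, 3.14]. Speed limits (rad/s): [2.57, 2.57, 3.14, 3.14, 3.14, 3.14].

INTERFACE

Orientations are given as [roll, pitch, yaw] about the fixed x, y, z axes, in that order (R = Rz(yaw) Ry(pitch) Rx(roll)).
In Python, from workcell import state, camera, env, cut_out, pinpoint gives the robot as it stands.
- The arm moves only by the tool jog_arm, never from a script. Its argument "plan" is one flat list of numbers, 5 for each row, row after row: the closure, from -1 (fully open) to 1 (shut), then the shift along the tool's x, y, z in m, then the turn about the tool's z in degrees. A call has exactly 8 rows; each row shifts and turns the commanded pose from where the row before left it, along the tool's axes as they then stand; what a row does not reach is not made up. A row lasts 1/10 s, in which the tool goes at most 50 mm and 8.59 degrees, less where a joint would pass 70% of its speed; a pose out of reach is approached as far as the arm can. A call is refused whole if a number of a shift passes 0.05 or a number of a turn 8.59, either way. A call with a gripper value outside its range is refused whole. The fingers move at their own pace and stop on an object; "squeeze" is the grip in N (left out, the last holds). Time passes only in rows, so rows that do not move let the fingers close, or fill a call up. It gives the time, the measured TCP pose, the force and the opening at its end, in the units of the state.
- state(): the state, without advancing time (a new reading comes with each control period).
- camera(name): name is "side" or "top"; returns a dict with "frame" (384x512x3 uint8, red, green, blue), "camera_matrix" (3x3 intrinsics, pixels), "k1" (the pictures are not rectified: a ray, as slopes to the right and down, at radius r is drawn at 1 + k1 r^2 times it, then the intrinsics apply), "R" (3x3) and "t" (3): a world point X has camera coordinates R X + t. Camera axes: x right, y down, z forward; pixel columns grow to the right and rows downward; lengths in m; the calibration is good to about 2 mm. A picture is of the moment at which its call begins. There is no depth.
- env.finish_job(): hands the job in, once; it reports no verdict.
Trained networks look in a picture, given as the dict that the camera call returned (one of the last four; its "shot" number tells which), for a name from the list of things; names that differ only in an ending like _2 or _b are one class to them, and where a whole thing is asked for, a point or a joint stands for the part that bears it (a point fixed in the world has none). Each returns a list of dicts, best first, with "confidence" (0 to 1); they miss things now and then, are a little off and sometimes report something else, mostly with a low value. They report only what shows in the picture. A call takes as long as a camera call. They do not tell look-alikes from the thing itself.
- cut_out(thing, picture): "mask" (384x512 bool, what is visible of it).
- pinpoint(thing, picture): "position" ([x, y, z] in m, in the coordinates of the camera as it stood for that picture, good to about 4 mm: a listed point, or the origin of a listed thing).
The state is a dict: "time": time; "joints": joint angles; "dq": joint speeds; "tau": joint torques, N m; "tcp_pos": TCP position; "tcp_rot": TCP orientation; "force": force on the tool from outside, world axes, zero at the start; "moment": the same for the moment, N m; "grip_width": opening from 0.0 (shut) to 1.0 (fully open).
Only numpy, scipy, OpenCV 4.12 (cv2) and the standard library are available. Lean on these libraries where they do the work, as an engineer would, in place of code of your own. Each camera call takes 0.05 s, during which the arm holds its last target. There are 200 camera calls.

TASK

Throw away the empty, open tin: with the fingers, press the pedal of the little steel bin right down to its stop so that the lid stays up by itself, drop the tin into the bin, then push the lid over so that it falls shut. Leave the full tins and the other things standing where they are.

Things in the scene. Friction and masses are not known exactly. Their poses are not given: they have to be found in the camera images.
- bin: Small round steel pedal bin with a black base, fixed in place. 150 mm across, rim 185 mm above the worktop, mouth 138 mm across, inner floor 30 mm above the worktop. Origin: centre of its underside. z points up; the pedal sticks out on its -x side, the lid's hinge is on its +x side (hinge line along y, 81 mm from the bin's axis, 187 mm above the worktop).
- bin_pedal (a joint): Pedal angle in rad: 0 up at rest, 0.30 fully down on its stop. Linked to the lid: lid angle = 6.4 x pedal angle. Return spring and lid weight take about 6 N at the pad at first, falling to nothing just past upright (pedal 0.27); damping adds about 4 N at 30 mm/s. Let go before that, the lid falls shut; pressed to the stop, pedal and lid stay.
- pedal_pad (a point): Where to press: top of the pedal's rubber tread, 124 mm from the bin's axis (49 mm out from its wall), 47 mm above the worktop at rest, 21 mm fully down. The pedal is a steel plate 54 mm wide, ending 15 mm farther out; pivot 40 mm from the bin's axis, 30 mm above the worktop. Leaning the gripper about 20 degrees away from the bin keeps it clear of the rim.
- bin_lid (a joint): Lid angle in rad: 0 shut, 1.57 upright, 1.92 open on the stop, leaning back beyond its hinge, where it stays by its own weight. Less than 2 N at its free edge brings it forward; once past upright it falls shut by itself in about a second.
- lid_edge (a point): Free edge of the round steel lid (152 mm across, up to 14 mm thick), facing away from the hinge, 157 mm from the hinge line. Shut: above the pedal, 190 mm above the worktop. Open: the highest point, about 335 mm above the worktop and 137 mm from the bin's axis on the hinge side; here the fingers can push the lid over from behind.
- empty_tin: The empty tin without its top: open, hollow, dark gold lacquer inside, red label with a white stripe. 54 mm across, 70 mm high, about 45 g, stands upright. Origin: centre of its underside. It can be gripped across its outside from above.
- tin_mid (a point): Centre of the empty tin, 35 mm above its underside.
- full_tin_a: Full, closed tin with a silvery ring-pull top and the same label as the empty one, 54 mm across, 70 mm high. Origin: centre of its underside. To be left standing.
- full_tin_b: Second full, closed tin, the same. To be left standing.
- mug: Blue mug, 80 mm across, 92 mm high, handle at its +y. Origin: centre of its underside. Bystander.
- storage_jar: Glass storage jar with a wooden lid, 76 mm across, 122 mm high. Origin: centre of its underside. Bystander.
- pepper_mill: Dark wooden pepper mill, 54 mm across, 126 mm high. Origin: centre of its underside. Bystander.
- sugar_bowl: White sugar bowl with lid, 97 mm across, 88 mm high. Origin: centre of its underside. Bystander.
Mind the look-alikes: they are no part of the job. Leave any orange or purple look-alike of the bin alone.

How it is judged:
By the outcome, as a careful person would: the job done as asked, in the order asked, and still so for the second after the job is handed in, with the robot touching nothing.
It also fails if it takes over 61 s, if anything falls off the work surface, if the arm or the gripper's body presses on something with over 40 N, if the wrist force passes 120 N, or if a joint passes its speed limit or range.

## Working session

There is one attempt and no reset: what is moved stays moved. The work goes in short steps, Python scripts to look and compute and a tool call to move; the robot and the scene stay as the last step left them, time stands still between calls to the robot, and variables do not carry over. Pictures are saved under pics/ and viewed, about 8 in all and at most 12, crops included, and the job is handed in when it is done.

Besides the shell and the picture viewer there is one more tool, called after "Request:" by a JSON object that holds its "op" and its "data", one argument or row to a line. jog_arm: Moves the arm, as the interface text tells. Its arguments: {"type":"object","properties":{"plan":{"type":"array"},"squeeze":{"type":"number"}},"required":["plan"]}

```bash
ls; mkdir -p pics
cat > h.py <<'E'
import numpy as np, cv2
from workcell import state, camera, env, cut_out, pinpoint
def world(p,pos): return np.array(p["R"]).T@(np.array(pos)-np.array(p["t"]))
def proj(p,X):
    c=np.array(p["R"])@np.array(X)+np.array(p["t"]); s=c[:2]/c[2]; s=s*(1+p["k1"]*(s@s))
    K=np.array(p["camera_matrix"]); return K[:2,:2]@s+K[:2,2]
E
python3 - <<'E'
from h import *
s=state(); print({k:np.round(v,3).tolist() for k,v in s.items()})
P={n:camera(n) for n in("side","top")}
cv2.imwrite("pics/a.png",np.hstack([P[n]["frame"][:,:,::-1] for n in P])[:, :])
for n in P: cv2.imwrite(f"pics/{n}0.png",cv2.resize(P[n]["frame"][:,:,::-1],(800,600)))
for n in P:
  print(n,"cam",np.round(-np.array(P[n]["R"]).T@P[n]["t"],3))
  for th in "bin pedal_pad lid_edge empty_tin tin_mid full_tin_a mug storage_jar pepper_mill sugar_bowl".split():
    for d in pinpoint(th,P[n])[:4]: print(n,th,round(d["confidence"],2),np.round(world(P[n],d["position"]),3),np.round(proj(P[n],world(P[n],d["position"]))))
E
```

```text
pics
{'time': 0.0, 'joints': [1.126, 0.378, 0.08, 1.274, 0.0, 1.46], 'dq': [-0.0, 0.0, 0.001, -0.002, -0.001, 0.0], 'tau': [-0.001, -46.361, 26.988, 0.021, -0.0, 0.0], 'tcp_pos': [0.189, 0.543, 0.303], 'tcp_rot': [-3.14, -0.0, 2.807], 'force': [0.137, -0.035, -0.564], 'moment': [0.02, 0.002, 0.055], 'grip_width': 0.997}
side cam [ 0.125 -0.114  1.267]
side bin 0.84 [ 0.254  0.309 -0.005] [103. 281.]
side bin 0.72 [0.502 0.079 0.003] [199. 204.]
side bin 0.65 [ 0.762 -0.122  0.001] [277. 131.]
side pedal_pad 0.94 [0.284 0.185 0.049] [145. 272.]
side pedal_pad 0.74 [ 0.516 -0.04   0.046] [240. 200.]
side pedal_pad 0.74 [ 0.22  -0.404  0.048] [366. 324.]
side lid_edge 0.91 [ 0.209 -0.361  0.193] [362. 323.]
side lid_edge 0.76 [0.278 0.233 0.19 ] [112. 263.]
side lid_edge 0.7 [0.509 0.01  0.19 ] [219. 182.]
side empty_tin 0.75 [ 0.59  -0.365 -0.   ] [354. 193.]
side tin_mid 0.85 [ 0.591 -0.369  0.032] [357. 189.]
side full_tin_a 0.82 [ 0.572 -0.163 -0.003] [284. 192.]
side full_tin_a 0.56 [ 0.431 -0.251  0.001] [311. 241.]
side mug 0.79 [ 0.759 -0.122  0.002] [277. 132.]
side mug 0.37 [ 
[... 524 characters left out ...]
283.]
top lid_edge 0.92 [ 0.217 -0.359  0.191] [346. 287.]
top lid_edge 0.76 [0.509 0.011 0.188] [223. 185.]
top lid_edge 0.73 [0.271 0.231 0.187] [145. 263.]
top empty_tin 0.74 [ 0.595 -0.369 -0.004] [333. 172.]
top tin_mid 0.53 [ 0.595 -0.371  0.041] [337. 170.]
top full_tin_a 0.74 [ 0.429 -0.254 -0.002] [301. 218.]
top full_tin_a 0.62 [ 0.575 -0.167 -0.   ] [277. 176.]
top mug 0.82 [ 0.758 -0.122 -0.001] [265. 126.]
top storage_jar 0.76 [ 0.746  0.034 -0.001] [222. 127.]
top storage_jar 0.59 [ 0.576 -0.168  0.001] [277. 175.]
top pepper_mill 0.63 [ 0.725  0.187 -0.   ] [179. 132.]
top sugar_bowl 0.87 [ 0.407 -0.44   0.002] [354. 225.]
top sugar_bowl 0.46 [ 0.757 -0.122 -0.002] [265. 126.]
```

View pics/side0.png

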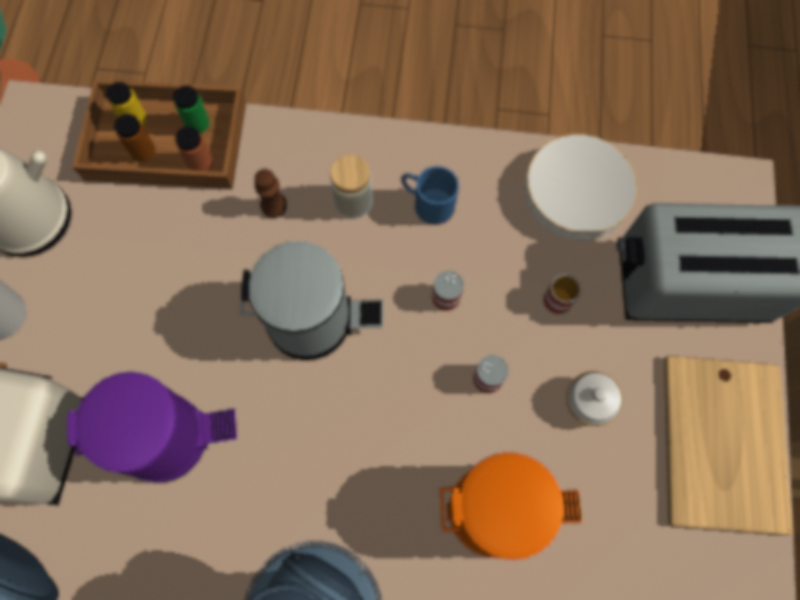

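View pics/top0.png

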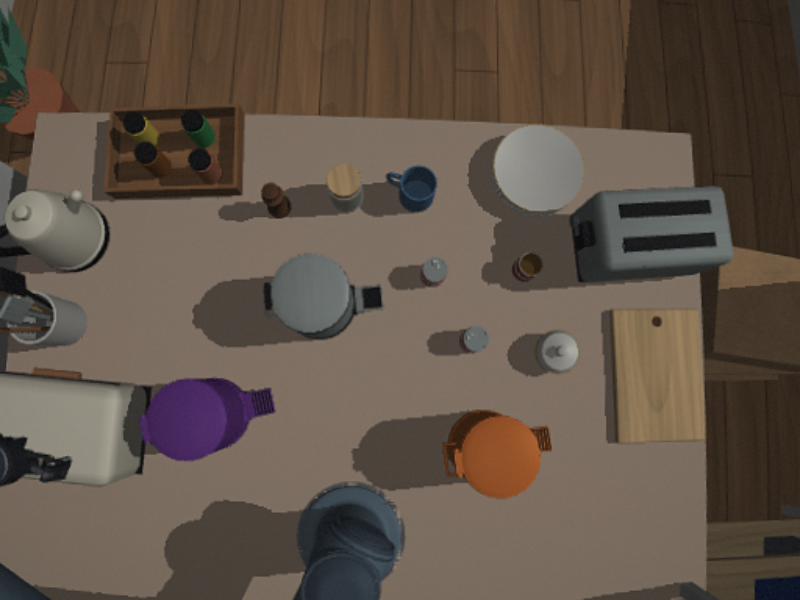

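The images show the steel bin near the centre, at about (300,300) in the 800x600 side view, with its pedal at (370,313). The open tin is at (563,293), next to the toaster. The purple bin at (140,425) and the orange bin at (510,505) are the look-alikes. The tool keeps pointing down, so I'll press near the outer end of the pedal tread. First I raise the arm, close the fingers and turn the tool x axis onto the pedal direction.

Request:
{"op": "jog_arm", "data": {
  "plan": [1,0,0,-0.04,8,1,0,0,-0.04,8,1,0,0,0,8,1,0,0,0,8,1,0,0,0,8,1,0,0,0,8,1,0,0,0,8,1,0,0,0,8],
  "squeeze": 40
}}

```text
time: 1.9
tcp_pos: [0.1889, 0.5431, 0.3839]
tcp_rot: [3.142, -0.0, 1.684]
force: [-0.3, -0.5, 0.9]
grip_width: 0.003
```

```bash
cat >> h.py <<'E'
from scipy.spatial.transform import Rotation as Ro
AX=np.array([.4995,.0845]); U=np.array([.12,-.993]); U/=np.hypot(*U); V=np.array([-U[1],U[0]])
def rel(X,Y,Z):
    s=state(); R=Ro.from_euler("xyz",s["tcp_rot"]).as_matrix(); print("tool shift to",np.round([X,Y,Z],3),":",np.round(R.T@(np.array([X,Y,Z])-s["tcp_pos"]),4))
def where():
    s=state(); p=np.array(s["tcp_pos"]); d=p[:2]-AX
    print("t",round(s["time"],2),"tcp",np.round(p,4),"rot",np.round(s["tcp_rot"],3),"r",round(d@U,4),"lat",round(d@V,4),"F",np.round(s["force"],1),"w",round(s["grip_width"],3),"q",np.round(s["joints"],2))
E
python3 -c "
from h import *
where(); rel(*(AX+.131*U),.2); rel(*(AX+.131*U),.13)"
```

```text
t 1.9 tcp [0.1889 0.5431 0.3839] rot [ 3.142 -0.     1.684] r -0.4926 lat -0.2533 F [-0.3 -0.5  0.9] w 0.003 q [1.13 0.38 0.28 1.48 0.   2.58]
tool shift to [ 0.515 -0.046  0.2  ] : [-0.6218  0.2577  0.1839]
tool shift to [ 0.515 -0.046  0.13 ] : [-0.6218  0.2577  0.2539]
```

Request:
{"op": "jog_arm", "data": {
  "plan": [1,-0.042,0.0175,0,0,1,-0.042,0.0175,0,0,1,-0.042,0.0175,0,0,1,-0.042,0.0175,0,0,1,-0.042,0.0175,0,0,1,-0.042,0.0175,0,0,1,-0.042,0.0175,0,0,1,-0.042,0.0175,0,0]
}}

```text
time: 2.7
tcp_pos: [0.3683, 0.2244, 0.3842]
tcp_rot: [3.141, -0.0, 1.69]
force: [1.2, 0.0, -0.2]
grip_width: 0.001
```

Request:
{"op": "jog_arm", "data": {
  "plan": [1,-0.042,0.0175,0,0,1,-0.042,0.0175,0,0,1,-0.042,0.0175,0,0,1,-0.042,0.0175,0,0,1,-0.042,0.0175,0,0,1,-0.042,0.0175,0,0,1,-0.03,0.0125,0,0,1,0,0,0,0]
}}

```text
time: 3.5
tcp_pos: [0.5196, -0.0434, 0.3831]
tcp_rot: [3.142, 0.001, 1.685]
force: [-0.2, 0.0, -0.3]
grip_width: -0.002
```

Run:
```python
from h import *
where(); rel(*(AX+.131*U),.2); rel(*(AX+.131*U),.13)
for n in("side","top"):
  p=camera(n)
  for th in("bin","pedal_pad","lid_edge","tin_mid"):
    for d in pinpoint(th,p)[:4]: print(n,th,round(d["confidence"],2),np.round(world(p,d["position"]),3))
```

```text
t 3.5 tcp [ 0.5196 -0.0434  0.3831] rot [3.142e+00 1.000e-03 1.685e+00] r 0.1294 lat 0.0046 F [-0.2  0.  -0.3] w -0.002 q [-0.2   0.26  0.12  1.43 -0.    1.25]
tool shift to [ 0.515 -0.046  0.2  ] : [-0.0014 -0.0046  0.1831]
tool shift to [ 0.515 -0.046  0.13 ] : [-0.0013 -0.0046  0.2531]
side bin 0.77 [ 0.501  0.082 -0.001]
side bin 0.41 [ 0.519 -0.039  0.047]
side pedal_pad 0.66 [ 0.515 -0.04   0.045]
side pedal_pad 0.64 [ 0.222 -0.405  0.047]
side lid_edge 0.73 [ 0.211 -0.361  0.193]
side lid_edge 0.7 [0.511 0.002 0.189]
side tin_mid 0.87 [ 0.593 -0.368  0.032]
top bin 0.68 [ 0.254  0.306 -0.003]
top bin 0.56 [ 0.201 -0.281 -0.005]
top pedal_pad 0.67 [ 0.22  -0.408  0.046]
top pedal_pad 0.49 [0.287 0.18  0.046]
top lid_edge 0.89 [ 0.216 -0.359  0.187]
top lid_edge 0.72 [0.277 0.225 0.188]
top tin_mid 0.72 [ 0.596 -0.376  0.04 ]
```

Request:
{"op": "jog_arm", "data": {
  "plan": [1,-0.002,-0.0046,0.04,0,1,0,0,0.045,0,1,0,0,0.045,0,1,0,0,0.045,0,1,0,0,0.04,0,1,0,0,0.025,0,1,0,0,0.008,0,1,0,0,0,0]
}}

```text
time: 4.8
tcp_pos: [0.5129, -0.0421, 0.1352]
tcp_rot: [-3.139, -0.001, 1.69]
force: [0.1, 0.6, 0.3]
grip_width: -0.003
```

Request:
{"op": "jog_arm", "data": {
  "plan": [1,0,0,0.004,0,1,0,0,0.004,0,1,0,0,0.004,0,1,0,0,0.004,0,1,0,0,0.004,0,1,0,0,0.004,0,1,0,0,0.004,0,1,0,0,0,0]
}}

```text
time: 5.6
tcp_pos: [0.5141, -0.0432, 0.1082]
tcp_rot: [3.141, 0.002, 1.689]
force: [-0.7, -2.1, 3.9]
grip_width: -0.002
```

```bash
python3 -c "
from h import *
where(); p=camera('side'); cv2.imwrite('pics/p1.png',cv2.resize(p['frame'][120:260,140:320,::-1],(720,560)))"
```

```text
t 5.6 tcp [ 0.5141 -0.0432  0.1082] rot [3.141e+00 2.000e-03 1.689e+00] r 0.1285 lat -0.0008 F [-0.7 -2.1  3.9] w -0.002 q [-0.21  0.41 -0.42  0.74 -0.    1.25]
```

View pics/p1.png

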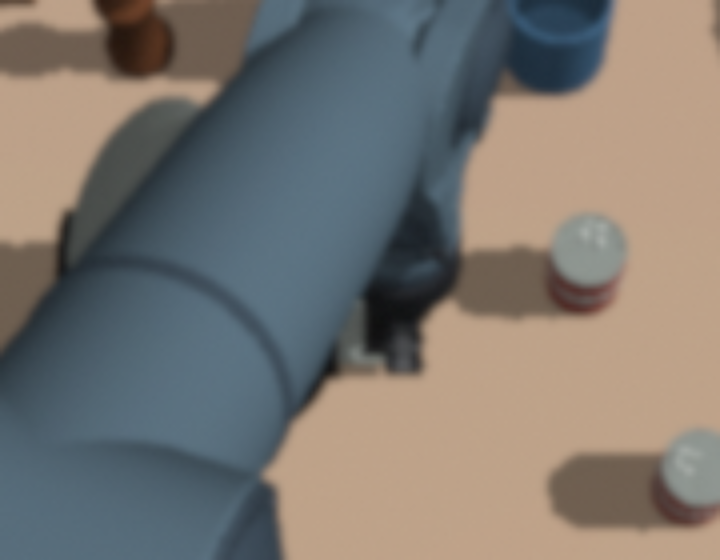

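Lid and pedal behave as expected, with about 4 N on the tool. I'll continue gently.

Request:
{"op": "jog_arm", "data": {
  "plan": [1,0,0,0.002,0,1,0,0,0.002,0,1,0,0,0.002,0,1,0,0,0.002,0,1,0,0,0.002,0,1,0,0,0.002,0,1,0,0,0.0,0,1,0,0,0,0]
}}

```text
time: 6.45
tcp_pos: [0.5129, -0.0418, 0.0952]
tcp_rot: [-3.14, -0.002, 1.69]
force: [0.5, 0.1, -0.4]
grip_width: 0.0
```

Run:
```python
from h import *
where()
for n in("side","top"):
  p=camera(n); cv2.imwrite(f'pics/p2{n}.png',cv2.resize(p['frame'][120:260,140:320,::-1],(400,311)))
  for th in("bin","pedal_pad","lid_edge"):
    for d in pinpoint(th,p)[:4]: print(n,th,round(d["confidence"],2),np.round(world(p,d["position"]),3))
cv2.imwrite('pics/p2.png',np.hstack([cv2.imread(f'pics/p2{n}.png') for n in("side","top")]))
```

```text
t 6.45 tcp [ 0.5129 -0.0418  0.0952] rot [-3.14e+00 -2.00e-03  1.69e+00] r 0.127 lat -0.0018 F [ 0.5  0.1 -0.4] w 0.0 q [-0.21  0.42 -0.43  0.72  0.    1.25]
side pedal_pad 0.83 [ 0.219 -0.401  0.051]
side pedal_pad 0.52 [ 0.517 -0.038  0.02 ]
side lid_edge 0.93 [ 0.207 -0.36   0.193]
side lid_edge 0.71 [0.485 0.217 0.333]
top bin 0.96 [ 0.497  0.088 -0.   ]
top bin 0.94 [ 0.202 -0.281 -0.004]
top bin 0.89 [ 0.256  0.305 -0.004]
top pedal_pad 0.72 [0.286 0.182 0.048]
top pedal_pad 0.58 [ 0.218 -0.405  0.044]
top lid_edge 0.83 [0.275 0.231 0.188]
top lid_edge 0.8 [0.481 0.224 0.334]
top lid_edge 0.58 [ 0.215 -0.356  0.191]
```

View pics/p2.png

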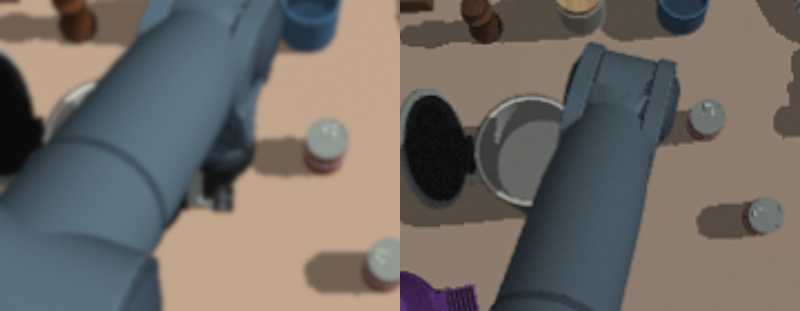

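The lid is up: the top view shows the open bin with the lid leaning left, and the network puts the lid edge at z=0.333. I'll press a little more so the pedal is surely on its stop.

Request:
{"op": "jog_arm", "data": {
  "plan": [1,0,0,0.001,0,1,0,0,0.001,0,1,0,0,0.001,0,1,0,0,0,0,1,0,0,0,0,1,0,0,0,0,1,0,0,0,0,1,0,0,0,0]
}}

```text
time: 7.65
tcp_pos: [0.5137, -0.0425, 0.0931]
tcp_rot: [3.141, -0.0, 1.69]
force: [-1.7, 0.3, 4.5]
grip_width: -0.002
```

Request:
{"op": "jog_arm", "data": {
  "plan": [1,0,0,-0.02,0,1,0,0,-0.04,0,1,0,0,-0.05,0,1,0,0,-0.05,0,-1,-0.02,0.0024,0,0,-1,-0.045,0.0055,0,0,-1,-0.045,0.0055,0,0,-1,-0.045,0.0055,0,0]
}}

```text
time: 8.45
tcp_pos: [0.5511, -0.1956, 0.2526]
tcp_rot: [3.141, -0.0, 1.69]
force: [-0.0, 0.9, 0.7]
grip_width: 0.68
```

Request:
{"op": "jog_arm", "data": {
  "plan": [-1,-0.045,0.0055,0,0,-1,-0.045,0.0055,0,0,-1,-0.045,0.0055,0,0,-1,-0.035,0.0043,0,0,-1,-0.01,0.0011,0,0,-1,0,0,0,0,-1,0,0,0,0,-1,0,0,0,0]
}}

```text
time: 9.25
tcp_pos: [0.5939, -0.369, 0.2528]
tcp_rot: [-3.141, -0.001, 1.691]
force: [-0.2, -0.1, 0.7]
grip_width: 0.998
```

Run:
```python
from h import *
where(); L=[]
for n in("side","top"):
  p=camera(n); u,v=proj(p,[.594,-.37,.07]).astype(int); c=p['frame'][max(v-70,0):v+70,u-90:u+90,::-1]; L.append(cv2.resize(c,(400,311)))
  for th in("tin_mid","empty_tin","lid_edge"):
    for d in pinpoint(th,p)[:4]: print(n,th,round(d["confidence"],2),np.round(world(p,d["position"]),3))
cv2.imwrite('pics/p3.png',np.hstack(L)); rel(.594,-.37,.1)
```

```text
t 9.25 tcp [ 0.5939 -0.369   0.2528] rot [-3.141e+00 -1.000e-03  1.691e+00] r 0.4616 lat 0.0393 F [-0.2 -0.1  0.7] w 0.998 q [-0.65  0.66  0.42  1.33  0.    0.8 ]
side tin_mid 0.5 [ 0.596 -0.369  0.034]
side empty_tin 0.55 [ 0.591 -0.371  0.004]
side lid_edge 0.92 [0.28  0.237 0.187]
side lid_edge 0.75 [0.486 0.218 0.332]
side lid_edge 0.59 [ 0.208 -0.361  0.192]
top tin_mid 0.61 [ 0.595 -0.371  0.039]
top empty_tin 0.41 [ 0.595 -0.372 -0.006]
top lid_edge 0.71 [ 0.218 -0.358  0.189]
top lid_edge 0.55 [0.481 0.221 0.33 ]
top lid_edge 0.55 [0.275 0.229 0.185]
top lid_edge 0.24 [ 0.408 -0.438 -0.001]
tool shift to [ 0.594 -0.37   0.1  ] : [-0.      0.      0.1531]
```

View pics/p3.png

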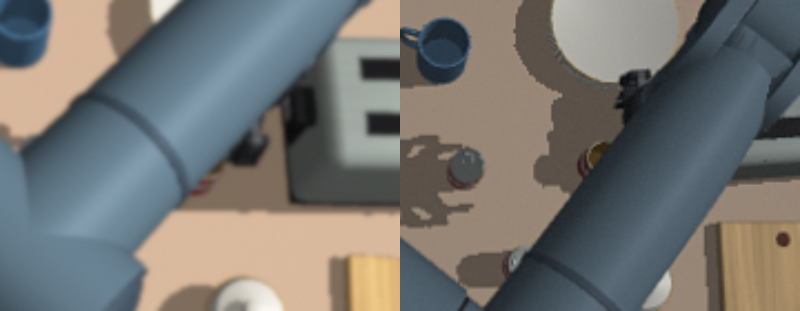

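The lid stays open and the tool is centred over the tin. Descend and grip.

Request:
{"op": "jog_arm", "data": {
  "plan": [-1,0,-0.001,0.03,0,-1,0,0,0.04,0,-1,0,0,0.035,0,-1,0,0,0.025,0,-1,0,0,0.015,0,-1,0,0,0.008,0,-1,0,0,0,0,-1,0,0,0,0],
  "squeeze": 25
}}

```text
time: 10.45
tcp_pos: [0.5935, -0.3707, 0.1009]
tcp_rot: [3.14, 0.001, 1.69]
force: [0.3, -0.5, 0.3]
grip_width: 1.001
```

Request:
{"op": "jog_arm", "data": {
  "plan": [1,0,0,0,0,1,0,0,0,0,1,0,0,0,0,1,0,0,0,0,1,0,0,0,0,1,0,0,0,0,1,0,0,0,0,1,0,0,0,0],
  "squeeze": 25
}}

```text
time: 11.25
tcp_pos: [0.5936, -0.3709, 0.1012]
tcp_rot: [3.14, 0.002, 1.69]
force: [0.6, 0.1, 5.5]
grip_width: 0.612
```

Gripped: opening 0.612 is about 52 mm. Lift and carry.

Request:
{"op": "jog_arm", "data": {
  "plan": [1,0,0,-0.02,0,1,0,0,-0.04,0,1,0,0,-0.05,0,1,0,0,-0.05,0,1,0,0,-0.05,0,1,0,0,-0.03,0,1,0.02,-0.0017,0,0,1,0.04,-0.0035,0,0]
}}

```text
time: 12.05
tcp_pos: [0.5814, -0.3136, 0.3402]
tcp_rot: [3.139, 0.003, 1.686]
force: [0.4, 1.7, -0.4]
grip_width: 0.61
```

Request:
{"op": "jog_arm", "data": {
  "plan": [1,0.045,-0.004,0,0,1,0.045,-0.004,0,0,1,0.045,-0.004,0,0,1,0.045,-0.004,0,0,1,0.045,-0.004,0,0,1,0.045,-0.004,0,0,1,0.045,-0.004,0,0,1,0.03,-0.003,0,0]
}}

```text
time: 12.85
tcp_pos: [0.5075, 0.03, 0.3396]
tcp_rot: [-3.141, -0.001, 1.692]
force: [1.2, 0.2, -0.5]
grip_width: 0.613
```

Run:
```python
from h import *
where(); L=[]
rel(*(AX+.012*U),.26)
for n in("side","top"):
  p=camera(n); u,v=proj(p,[.5,.0,.2]).astype(int); c=p['frame'][max(v-90,0):v+90,u-115:u+115,::-1]; L.append(cv2.resize(c,(400,311)))
  for th in("tin_mid","bin","lid_edge"):
    for d in pinpoint(th,p)[:4]: print(n,th,round(d["confidence"],2),np.round(world(p,d["position"]),3))
cv2.imwrite('pics/p4.png',np.hstack(L))
```

```text
t 12.85 tcp [0.5075 0.03   0.3396] rot [-3.141e+00 -1.000e-03  1.692e+00] r 0.055 lat 0.0014 F [ 1.2  0.2 -0.5] w 0.613 q [-0.07  0.23 -0.03  1.31  0.    1.38]
tool shift to [0.501 0.073 0.26 ] : [ 0.0429 -0.0013  0.0797]
side tin_mid 0.76 [0.51  0.029 0.272]
side bin 0.8 [0.5  0.08 0.  ]
side lid_edge 0.86 [ 0.208 -0.36   0.191]
top bin 0.89 [ 0.202 -0.283 -0.002]
top bin 0.85 [ 0.256  0.306 -0.003]
top lid_edge 0.88 [0.275 0.232 0.187]
top lid_edge 0.82 [ 0.215 -0.359  0.187]
top lid_edge 0.63 [0.479 0.222 0.333]
```

View pics/p4.png

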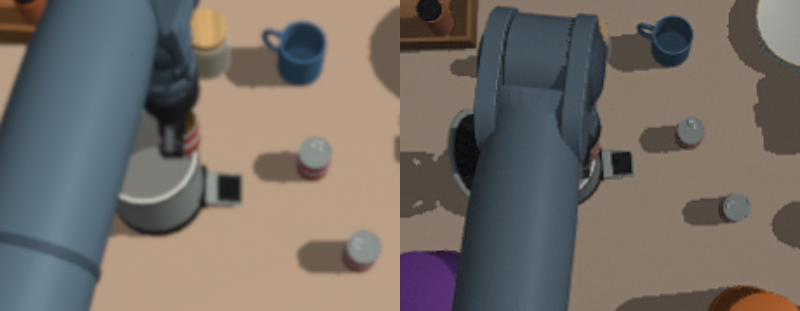

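The tin is held beside the wrist in the side view, the lid is still open behind the forearm, and the mouth is clear. Move over the mouth, lower, and release.

Request:
{"op": "jog_arm", "data": {
  "plan": [1,0.02,-0.0013,0,0,1,0.02,0,0,0,1,0,0,0.02,0,1,0,0,0.03,0,1,0,0,0.02,0,1,0,0,0.01,0,1,0,0,0,0,1,0,0,0,0]
}}

```text
time: 14.05
tcp_pos: [0.5034, 0.0665, 0.2606]
tcp_rot: [3.141, 0.0, 1.689]
force: [0.3, -0.4, -0.7]
grip_width: 0.61
```

Run:
```python
from h import *
where(); p=camera("side")
for th in("tin_mid","bin","lid_edge"):
    for d in pinpoint(th,p)[:4]: print(th,round(d["confidence"],2),np.round(world(p,d["position"]),3))
```

```text
t 14.05 tcp [0.5034 0.0665 0.2606] rot [3.141 0.    1.689] r 0.0183 lat 0.0017 F [ 0.3 -0.4 -0.7] w 0.61 q [ 0.01  0.26 -0.2   1.11  0.    1.46]
tin_mid 0.62 [0.505 0.064 0.192]
bin 0.68 [ 0.5    0.08  -0.002]
lid_edge 0.71 [ 0.211 -0.364  0.191]
```

Request:
{"op": "jog_arm", "data": {
  "plan": [-1,0,0,0,0,-1,0,0,0,0,-1,0,0,0,0,-1,0,0,0,0,-1,0,0,0,0,-1,0,0,-0.03,0,-1,0,0,-0.05,0,-1,0,0,-0.05,0]
}}

```text
time: 15.05
tcp_pos: [0.502, 0.067, 0.3907]
tcp_rot: [-3.139, -0.0, 1.69]
force: [2.0, -0.0, 0.0]
grip_width: 0.998
```

Request:
{"op": "jog_arm", "data": {
  "plan": [1,-0.02,0,-0.05,0,1,-0.04,0,-0.02,0,1,-0.04,0,0,0,1,-0.04,0,0,0,1,-0.04,0,0,0,1,0,0,0,0,1,0,0,0,0,1,0,0,0,0]
}}

```text
time: 15.85
tcp_pos: [0.5239, -0.1096, 0.4564]
tcp_rot: [-3.142, -0.001, 1.69]
force: [-0.7, 0.8, 0.3]
grip_width: -0.002
```

Run:
```python
from h import *
where(); L=[]
for n in("side","top"):
  p=camera(n); u,v=proj(p,[.5,.1,.2]).astype(int); c=p['frame'][max(v-70,0):v+70,max(u-90,0):u+90,::-1]; L.append(cv2.resize(c,(400,311)))
  for th in("tin_mid","bin","lid_edge","full_tin_a"):
    for d in pinpoint(th,p)[:4]: print(n,th,round(d["confidence"],2),np.round(world(p,d["position"]),3))
cv2.imwrite('pics/p5.png',np.hstack(L))
for r,z in((-.185,.45),(-.185,.385)): rel(*(AX+r*U),z)
```

```text
t 15.85 tcp [ 0.5239 -0.1096  0.4564] rot [-3.142e+00 -1.000e-03  1.690e+00] r 0.1956 lat 0.001 F [-0.7  0.8  0.3] w -0.002 q [-0.32  0.31  0.39  1.64  0.    1.13]
side bin 0.53 [ 0.76  -0.122  0.002]
side lid_edge 0.97 [0.488 0.22  0.333]
side lid_edge 0.62 [ 0.211 -0.357  0.19 ]
side full_tin_a 0.87 [ 0.429 -0.255 -0.001]
side full_tin_a 0.7 [ 0.569 -0.161 -0.004]
side full_tin_a 0.63 [ 0.406 -0.437  0.006]
top tin_mid 0.92 [0.483 0.094 0.078]
top bin 0.91 [ 0.254  0.306 -0.004]
top bin 0.84 [ 0.201 -0.279 -0.004]
top lid_edge 0.82 [0.481 0.225 0.333]
top lid_edge 0.77 [0.273 0.232 0.188]
top lid_edge 0.77 [ 0.217 -0.358  0.191]
top full_tin_a 0.6 [ 0.429 -0.256 -0.   ]
tool shift to [0.477 0.268 0.45 ] : [ 0.3811 -0.0014  0.0064]
tool shift to [0.477 0.268 0.385] : [ 0.3811 -0.0014  0.0714]
```

View pics/p5.png

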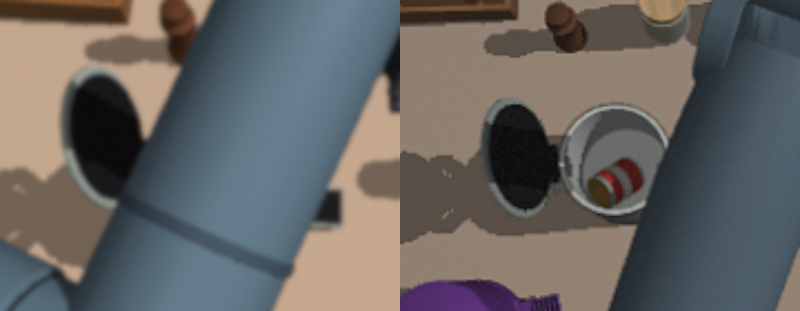

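The tin lies inside the bin at about (615,185) in the right half of the picture, and the lid is still open. Pass over the lid with the fingers closed, then descend behind it.

Request:
{"op": "jog_arm", "data": {
  "plan": [1,0.045,0,0,0,1,0.048,0,0,0,1,0.048,0,0,0,1,0.048,0,0,0,1,0.048,0,0,0,1,0.048,0,0,0,1,0.048,0,0,0,1,0.045,0,0,0]
}}

```text
time: 17.15
tcp_pos: [0.4785, 0.2671, 0.4565]
tcp_rot: [3.141, -0.0, 1.69]
force: [0.6, -0.3, 0.3]
grip_width: -0.0
```

Request:
{"op": "jog_arm", "data": {
  "plan": [1,0.005,0,0,0,1,0,0,0,0,1,0,0,0.02,0,1,0,0,0.03,0,1,0,0,0.02,0,1,0,0,0.008,0,1,0,0,0,0,1,0,0,0,0]
}}

```text
time: 17.95
tcp_pos: [0.4791, 0.2693, 0.3795]
tcp_rot: [3.14, -0.0, 1.689]
force: [0.4, -0.2, 0.0]
grip_width: -0.0
```

Run:
```python
from h import *
where()
for n in("side","top"):
  p=camera(n)
  for d in pinpoint("lid_edge",p)[:4]: print(n,round(d["confidence"],2),np.round(world(p,d["position"]),3))
```

```text
t 17.95 tcp [0.4791 0.2693 0.3795] rot [ 3.14  -0.     1.689] r -0.186 lat 0.0019 F [ 0.4 -0.2  0. ] w -0.0 q [ 0.4   0.32  0.19  1.44 -0.    1.85]
side 0.75 [ 0.211 -0.36   0.191]
side 0.72 [0.277 0.237 0.189]
side 0.56 [0.487 0.22  0.335]
side 0.22 [ 0.572 -0.163 -0.001]
top 0.91 [0.275 0.23  0.186]
top 0.9 [ 0.218 -0.358  0.187]
top 0.83 [0.483 0.224 0.333]
```

Request:
{"op": "jog_arm", "data": {
  "plan": [1,-0.015,0,0,0,1,-0.009,0,0,0,1,-0.008,0,0,0,1,-0.008,0,0,0,1,-0.008,0,0,0,1,-0.008,0,0,0,1,-0.008,0,0,0,1,-0.008,0,0,0]
}}

```text
time: 18.95
tcp_pos: [0.4872, 0.1978, 0.3783]
tcp_rot: [-3.142, -0.0, 1.69]
force: [0.2, 0.6, 0.0]
grip_width: -0.002
```

Request:
{"op": "jog_arm", "data": {
  "plan": [1,-0.008,0,0,0,1,-0.008,0,0,0,1,-0.008,0,0,0,1,-0.005,0,0,0,1,0,0,0,0,1,0,0,0,0,1,0,0,0,0,1,0,0,0,0]
}}

```text
time: 19.75
tcp_pos: [0.4906, 0.17, 0.3783]
tcp_rot: [3.142, -0.0, 1.69]
force: [1.1, -0.3, 0.2]
grip_width: -0.002
```

Run:
```python
from h import *
where()
for n in("side","top"):
  p=camera(n)
  for d in pinpoint("lid_edge",p)[:4]: print(n,round(d["confidence"],2),np.round(world(p,d["position"]),3))
```

```text
t 19.75 tcp [0.4906 0.17   0.3783] rot [ 3.142 -0.     1.69 ] r -0.0859 lat 0.0014 F [ 1.1 -0.3  0.2] w -0.002 q [0.21 0.25 0.1  1.42 0.   1.66]
side 0.93 [ 0.209 -0.36   0.194]
side 0.91 [0.501 0.072 0.317]
side 0.56 [0.278 0.233 0.19 ]
top 0.9 [0.504 0.049 0.292]
top 0.78 [ 0.216 -0.357  0.187]
```

The lid is past upright and falling. Back off upward and view.

Request:
{"op": "jog_arm", "data": {
  "plan": [1,0,0,-0.02,0,1,0,0,-0.03,0,1,0,0,-0.03,0,1,-0.04,0,0,0,1,-0.048,0,0,0,1,-0.048,0,0,0,1,-0.048,0,0,0,1,-0.048,0,0,0]
}}

```text
time: 20.75
tcp_pos: [0.5181, -0.0624, 0.4585]
tcp_rot: [3.141, -0.0, 1.69]
force: [0.5, -0.3, -0.4]
grip_width: -0.001
```

Request:
{"op": "jog_arm", "data": {
  "plan": [1,-0.048,0,0,0,1,-0.04,0,0,0,1,0,0,0,0,1,0,0,0,0,1,0,0,0,0,1,0,0,0,0,1,0,0,0,0,1,0,0,0,0]
}}

```text
time: 21.55
tcp_pos: [0.5286, -0.1471, 0.4586]
tcp_rot: [3.141, 0.0, 1.691]
force: [-0.7, 0.2, 1.0]
grip_width: 0.0
```

Run:
```python
from h import *
where(); L=[]
for n in("side","top"):
  p=camera(n); L.append(cv2.resize(p['frame'][:,:,::-1],(400,300)))
  for th in("tin_mid","pedal_pad","lid_edge","full_tin_a"):
    for d in pinpoint(th,p)[:4]: print(n,th,round(d["confidence"],2),np.round(world(p,d["position"]),3))
cv2.imwrite('pics/p6.png',np.hstack(L))
```

```text
t 21.55 tcp [ 0.5286 -0.1471  0.4586] rot [3.141 0.    1.691] r 0.2335 lat 0.0011 F [-0.7  0.2  1. ] w 0.0 q [-0.39  0.35  0.44  1.66  0.    1.06]
side pedal_pad 0.73 [ 0.219 -0.406  0.048]
side lid_edge 0.5 [0.719 0.19  0.005]
side full_tin_a 0.86 [ 0.573 -0.163 -0.004]
side full_tin_a 0.83 [ 0.428 -0.254 -0.002]
top pedal_pad 0.73 [ 0.514 -0.04   0.048]
top pedal_pad 0.54 [0.288 0.18  0.046]
top pedal_pad 0.54 [ 0.218 -0.408  0.044]
top lid_edge 0.77 [0.273 0.23  0.186]
top lid_edge 0.69 [0.507 0.01  0.188]
top lid_edge 0.63 [ 0.219 -0.357  0.187]
top lid_edge 0.46 [ 0.749  0.031 -0.001]
top full_tin_a 0.38 [ 0.43  -0.256 -0.   ]
```

View pics/p6.png

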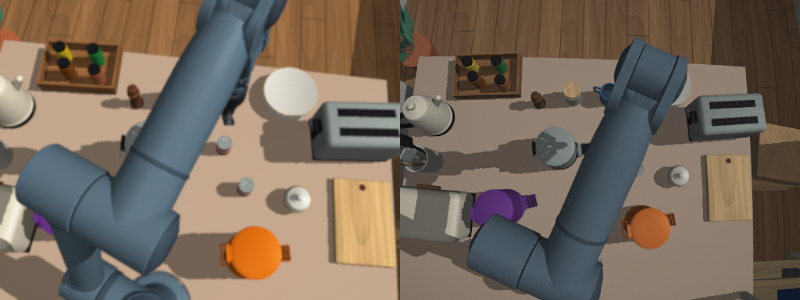

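The lid is shut (edge at z=0.188), the pedal is back up (z=0.048), the tin is gone from view, and everything else still visible is where it was. Handing in.

```bash
python3 -c "
from h import *
print(env.finish_job())"
```

```text
the job is handed in; nothing more can be done
None
```

The empty tin is in the steel bin with the lid shut, and I handed the job in at about 21.6 s of the 61 s allowed. I pressed the pedal until it met its stop (about 4.5 N on the tool), and the lid stayed open by itself. I then dropped the tin in, pushed the lid over from behind, and moved the arm clear.

**Last checks:**
- **Tin:** a picture taken before closing the lid showed it lying inside the bin.
- **Lid and pedal:** after the push, the top view put the lid edge at z = 0.188 m and the pedal at z = 0.048 m, their values when shut and at rest.
- **Full tins:** the side view shows both within a few millimetres of where they started.
- **Other things:** I checked these only by eye in the last pictures. The ones visible look undisturbed. The arm hid the mug and the jar in the side view, and the top view showed both, the mug only in part.
- **Forces:** readings at the end of each move never passed about 6 N.

**Disagreement:** in the last side view the arm hid the bin, so the network found neither the steel bin's lid edge nor its pedal. Its lid-edge guess there landed on the pepper mill. The lid and pedal result therefore rests on the top view alone.

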